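# Press the splined flywheel home in the model gearbox

## Task

Lift the white flywheel out of its wooden stand, turn it until the plus-shaped stem under it meshes with the plus-shaped hole in the gearbox hub, and push it down against the spring until the disc sits flush on the hub. Finish while still holding it pressed fully home - do not let go, the spring would push it back out - and leave the glue bottle, the plywood blank and the steel weight where they are.

Things in the scene. Friction and masses are not known exactly. Their poses are not given: they have to be found in the camera images.
- flywheel: White flywheel, about 0.15 kg: disc 84 mm wide, 12 mm thick, plywood layers in its rim. Origin: centre of the disc's underside, z up. On top a square wooden grip boss 22 x 22 mm, from 12 to 44 mm above the origin, sides square to the body's x and y, then an 8 mm thick axle stub up to 52 mm. Starts upright in the stand, disc resting on the stand's top, turned at random.
- stem_tip (a point): Centre of the lower end of the flywheel's stem, 26 mm below the disc. The stem's section is a plus: two crossed bars, each 26 mm long and 9 mm wide, along the flywheel's x and y; the last 4 mm are 1.5 mm smaller all round. Four small steel screw heads on the disc's top lie in line with the bars' ends. Axes as the flywheel's.
- stand: Fixed round wooden ring, 60 mm across, 40 mm tall, with a plain round hole of 33 mm right through. Origin at the centre of its underside, on the table. It may stand left or right of the middle.
- gearbox: Fixed white gearbox housing 110 x 90 mm (x, y), 60 mm tall, with two gears on its -x face and an axle stub standing 25 mm out of its +y face. Origin at the centre of its underside, on the table. The hub stands on its top, in the middle. It may stand left or right of the middle, turned at random.
- hub_mouth (a point): Centre of the hole in the hub's top face, 90 mm above the table; the flywheel's origin is here when home. Hub: white square block 46 x 46 x 30 mm, square to this point's x and y, z up. The plus-shaped hole has two bars 29 mm long, 12 mm wide, along x and y (1.5 mm play all round): the stem fits at any quarter turn. The hub turns on a stiff vertical bearing (0.15 N m friction), random start.
- plunger (a joint): Spring plunger, an 11 mm steel pin in the middle of the hub's hole, its top 16 mm below the mouth when free. Value: how far it is pushed down (m), 0 free, 0.010 when the flywheel is fully home. Spring force 4 N at 0 and 10 N at 0.010; the flywheel's weight alone does not push it down.
- glue: Bystander: white bottle with black cap, 44 mm across, 110 mm tall, standing. Origin at the centre of its underside.
- blank: Bystander: plywood disc 50 mm across, 10 mm thick, lying flat. Origin at the centre of its underside.
- weight: Bystander: steel block 60 x 35 x 30 mm. Origin at the centre of its underside.
Mind the look-alikes: they are no part of the job. What is shaped like the gearbox but blue, green or turquoise is not meant.

How it is judged:
On the way:
1. the flywheel is lifted out of the stand in the fingers (z of flywheel in the frame of stand above 0.067 m and contact force between the fingers and flywheel above 1 N), for 0.1 s.
At the end, for the whole second after the job is handed in: The flywheel's stem is meshed in the hub (centred within 4 mm, bars aligned within 0.2 rad at a quarter turn, tilted less than 0.08 rad), its disc within 2 mm of the hub's top face and the plunger pushed down more than 8 mm, still, with the fingers still on it with more than 3 N (value of joint plunger above 0.008 m and z of flywheel in the frame of hub_mouth below 0.002 m and horizontal distance between flywheel and hub_mouth below 0.004 m and angle between flywheel's own z axis and vertical below 0.08 rad and (angle between the x axis of flywheel and the x axis of hub_mouth, either way round below 0.2 rad or angle between the x axis of flywheel and the y axis of hub_mouth, either way round below 0.2 rad) and contact force between the fingers and flywheel above 3 N and linear speed of flywheel below 0.02 m/s); the arm keeps its last pose, push and grip.
It fails at once if a bystander (glue bottle, blank, weight) was moved more than 30 mm (distance of any of glue, blank, weight from where it was at the start of the episode above 0.03 m).
It fails at once if the glue bottle was knocked over (angle between glue's own z axis and vertical above 0.5 rad).
It also fails if it takes over 35 s, if anything falls off the work surface, if the arm or the gripper's body presses on something with over 40 N, if the wrist force passes 120 N, or if a joint passes its speed limit or range.

## Robot

A 6-joint arm with a two-finger parallel gripper is mounted at the origin on the work surface. World frame = base frame: x ahead of the robot, y to its left, z up, the work surface at z = 0. Lengths are in m, angles in rad, forces in N, time in s.
With the tool pointing down it reaches from about 0.325 to 0.9 m from the base axis. Payload 6.1 kg.
Tool frame: the origin (TCP) lies midway between the tips of the shut fingers; the grasp point (between the pads) lies 19 mm behind it; y points along the fingers, x is the direction in which the jaws open and shut, and the axes are right-handed (so a half turn about y gives the same grasp; the last joint's range is limited). The gripper opens to 85 mm and grips with 20 to 120 N. Pads are 22 mm wide; open, the fingers measure 114 mm over their backs; the gripper's body (76 mm by 85 mm) begins 54 mm behind the grasp point. The pads swing forward as they close: fully open they stand 13 mm farther back than shut.
Start: joints at [-1.408, 0.22, 1.526, -0, 1.395, -0.126], TCP at [0.178, -0.599, 0.231] pointing down, gripper open.
Joint ranges: [-2.98, 2.98], [-0.91, 2.08], [0.09, 2.57], [-1.24, 4.39], [0.2, 2.65], [-2.68, 2.68]. Speed limits (rad/s): [2.57, 2.57, 3.01, 3.14, 3.14, 3.14].

## Interface

Orientations are given as [roll, pitch, yaw] about the fixed x, y, z axes, in that order (R = Rz(yaw) Ry(pitch) Rx(roll)).
In Python, from station import readout, cams, robot gives the robot as it stands. The module is installed in compiled form; this text tells all that it offers.
- The arm moves only by the tool jog_arm, never from a script. Its argument "plan" is a list of rows, each an object with "linear": the shift along the tool's x, y, z in mm, a list of three; "twist": the turn about the tool's y in degrees; "jaw": the closure in counts, from 0 (fully open) to 255 (shut). In form: [{"linear": [tx, ty, tz], "twist": twist, "jaw": jaw}, ...]. A call has 1 to 8 rows; each row is the pose to reach, as a shift and turn from the pose commanded when the call began, along the tool's axes at that moment; what a row does not reach only later rows make up. A row lasts 1/8 s, in which the tool goes at most 62.5 mm and 10.7 degrees, less where a joint would pass 70% of its speed; a pose out of reach is approached as far as the arm can. A call with a gripper value outside its range is refused whole. The fingers move at their own pace and stop on an object; "grip_force" is the grip in N (left out, the last holds). Time passes only in rows, so rows that repeat a pose let the fingers close. It gives the time, the measured TCP pose, the force and the opening at its end, in the units of the state.
- readout.get_obs(): the state, without advancing time (a new reading comes with each control period).
- cams.capture(name): name is "scene" or "side" or "wrist"; returns the picture (384x512x3 uint8, blue, green, red); there is no depth.
- cams.camera_info(name): a dict with "intrinsics" (3x3 intrinsics, pixels), "D" ([k1, k2, p1, p2, k3] as OpenCV has them; the pictures are not rectified), "T" (4x4, takes a point from camera to world coordinates); the wrist camera has in their place "hand_eye" (4x4, takes a point from camera to tool coordinates, whose origin is the TCP and whose axes are the tool frame's). Camera axes: x right, y up, looking along -z (the intrinsics and any distortion apply to the point x, -y, -z); pixel columns grow to the right and rows downward; lengths in m; the calibration is good to about 2 mm. A picture is of the moment at which its call begins: read the wrist's pose just before it. camera_info takes no time and is no camera call.
- robot.sign_off(): hands the job in, once; it reports no verdict.
The state is a dict: "clock": time; "joint_pos": joint angles; "qvel": joint speeds; "joint_efforts": joint torques, N m; "ee_pos": TCP position; "ee_rot": TCP orientation; "ft_force": force on the tool from outside, world axes, zero at the start; "wrist_torque": the same for the moment, N m; "opening": finger opening in m.
Only numpy, scipy, OpenCV 4.12 (cv2) and the standard library are available. Lean on these libraries where they do the work, as an engineer would, in place of code of your own. Each camera call takes 0.05 s, during which the arm holds its last target.

## Working session

There is one attempt and no reset: what is moved stays moved. The work goes in short steps, Python scripts to look and compute and a tool call to move; the robot and the scene stay as the last step left them, time stands still between calls to the robot, and variables do not carry over. Pictures are saved under pics/ and viewed, and the job is handed in when it is done.

Besides the shell and the picture viewer there is one more tool, called after "Emit:" as name(argument=value, ...), one argument or row to a line, values as JSON. jog_arm: Moves the arm, as the interface text tells. Its arguments: {"type":"object","properties":{"plan":{"type":"array","items":{"type":"object","properties":{"linear":{"type":"array","items":{"type":"number"}},"twist":{"type":"number"},"jaw":{"type":"number"}}}},"grip_force":{"type":"number"}},"required":["plan"]}

```bash
mkdir -p pics
python3 - <<'E'
from station import readout,cams,robot
import cv2,pickle
o=readout.get_obs();print(o)
info={}
for n in ["scene","side","wrist"]:
    im=cams.capture(n);cv2.imwrite(f"pics/{n}0.png",im);info[n]=cams.camera_info(n);print(n,info[n])
E
```

```text
{'clock': 0.0, 'joint_pos': array([-1.40808676e+00,  2.21220078e-01,  1.52761652e+00, -2.77730295e-05,
        1.39472598e+00, -1.26112787e-01]), 'qvel': array([ 0.00076552, -0.0022433 ,  0.00056858, -0.00077526,  0.00124184,
       -0.00083894]), 'joint_efforts': array([-5.32048180e-04, -4.96898317e+01, -3.89396095e+01, -1.58389144e-04,
        1.10989067e-02, -1.68302002e-06]), 'ee_pos': array([ 0.17789392, -0.59850536,  0.23020014]), 'ee_rot': array([-1.57057567,  0.00195772, -1.28196887]), 'ft_force': array([ 0.44507788,  0.15514732, -0.34777538]), 'wrist_torque': array([-0.03658037, -0.02813436, -0.05559693]), 'opening': 0.08554164366102114}
scene {'intrinsics': array([[439.94793092,   0.        , 260.77326916],
       [  0.        , 439.94793092, 195.50225135],
       [  0.        ,   0.        ,   1.        ]]), 'D': array([-0.16400403,  0.        ,  0.        ,  0.        ,  0.        ]), 'T': array([[ 0.80381968, -0.48687638,  0.34179718,  0.88242094],
       [ 0.59471639,  0.64453201, -0.48051109, -0.41689858],
       [ 0.01365028,  0.58951665,  0.80764088,  0.89021565],
  
[... 474 characters left out ...]
,  0.54879637,  0.46496266],
       [ 0.        ,  0.        ,  0.        ,  1.        ]])}
wrist {'intrinsics': array([[344.61976914,   0.        , 258.68442973],
       [  0.        , 344.61976914, 191.61151876],
       [  0.        ,   0.        ,   1.        ]]), 'D': array([-0.07622586,  0.        ,  0.        ,  0.        ,  0.        ]), 'hand_eye': array([[ 9.99999588e-01, -8.75524497e-04,  2.38491067e-04,
         6.32749788e-04],
       [ 4.77894409e-04,  2.84713552e-01, -9.58612521e-01,
        -1.42637328e-01],
       [ 7.71387106e-04,  9.58612240e-01,  2.84713853e-01,
         7.15704998e-02],
       [ 0.00000000e+00,  0.00000000e+00,  0.00000000e+00,
         1.00000000e+00]])}
```

View pics/scene0.png

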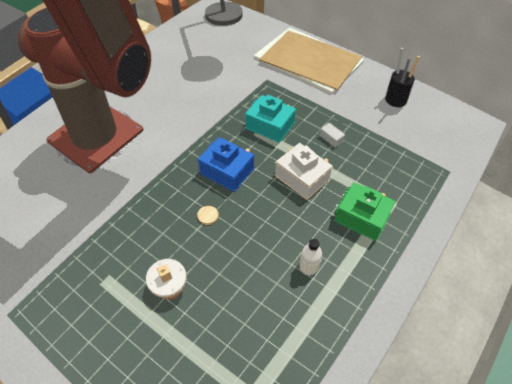

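View pics/side0.png

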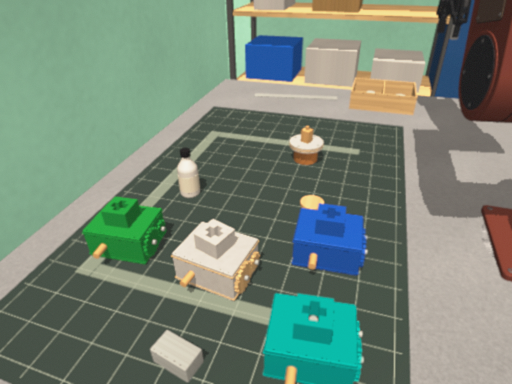

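View pics/wrist0.png

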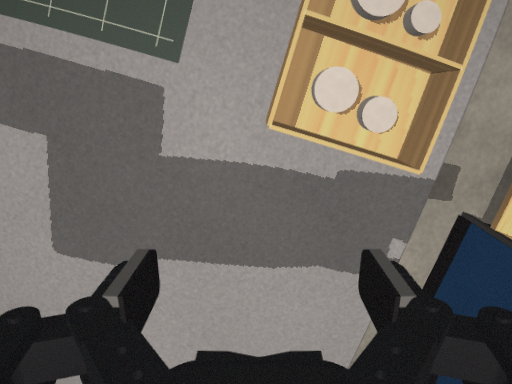

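The scene picture shows the flywheel at about (166,280) in the stand. Four gearbox shapes could be confused: white (303,168), blue (227,163), green (365,210) and turquoise (270,117). I choose the white one. The other objects are glue (311,257), blank (208,215) and weight (332,135). I'll check this in a close crop.

```bash
cat > h.py <<'E'
import numpy as np,cv2
from station import cams
def ray(n,uv,T=None):
    c=cams.camera_info(n); T=c["T"] if T is None else T
    p=cv2.undistortPoints(np.array([[uv]],float),c["intrinsics"],c["D"])[0,0]
    d=T[:3,:3]@np.array([p[0],-p[1],-1.]); return T[:3,3],d
def onz(n,uv,z,T=None):
    o,d=ray(n,uv,T); return o+d*(z-o[2])/d[2]
def proj(n,P,T=None):
    c=cams.camera_info(n); T=c["T"] if T is None else T
    P=np.atleast_2d(P); q=(P-T[:3,3])@T[:3,:3]; q=q*[1,-1,-1]
    return cv2.projectPoints(q.reshape(-1,1,3),np.zeros(3),np.zeros(3),c["intrinsics"],c["D"])[0].reshape(-1,2)
def wristT(o):
    from scipy.spatial.transform import Rotation as R
    T=np.eye(4);T[:3,:3]=R.from_euler('xyz',o["ee_rot"]).as_matrix();T[:3,3]=o["ee_pos"]
    return T@cams.camera_info("wrist")["hand_eye"]
E
python3 - <<'E'
import cv2,numpy as np
a=cv2.imread("pics/scene0.png");b=cv2.imread("pics/side0.png")
f=lambda im,x,y,s:cv2.resize(im[y:y+s,x:x+s],(400,300 if 0 else 400),interpolation=cv2.INTER_CUBIC)
cv2.imwrite("pics/c1.png",np.hstack([f(a,140,250,60),f(a,268,135,70)]))
cv2.imwrite("pics/c2.png",np.hstack([f(b,276,115,60),f(b,170,210,100)]))
E
```

```text
(no output)
```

View pics/c1.png

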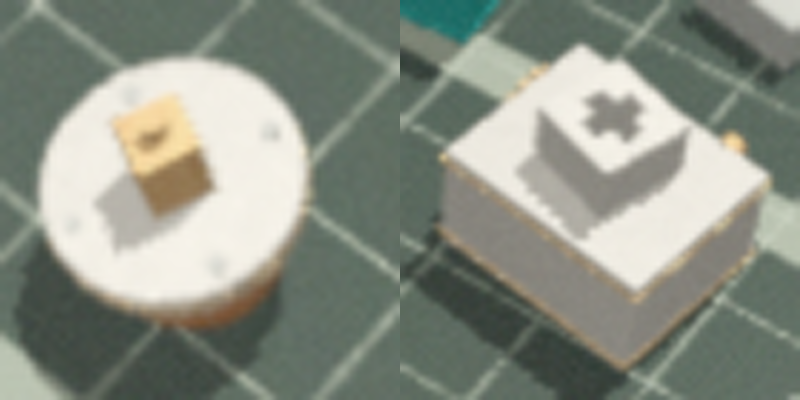

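View pics/c2.png

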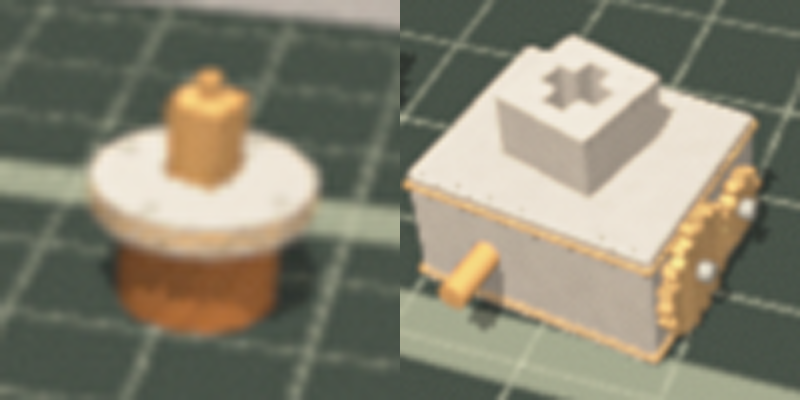

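Run:
```python
from h import *
s=lambda x,y:(140+(x+.5)/6.667-.5,250+(y+.5)/6.667-.5)
S=[onz("scene",s(*p),.0525) for p in [(132,93),(270,130),(217,263),(72,223)]]
print("screws",np.round(S,4),"mean",np.mean(S,0))
for a,b in((0,2),(1,3)):
    d=S[b]-S[a];print(np.hypot(*d[:2]),np.degrees(np.arctan2(d[1],d[0])))
h=lambda x,y:(268+(x-400+.5)/5.714-.5,135+(y+.5)/5.714-.5)
H=[onz("scene",h(*p),.09) for p in [(540,108),(607,53),(690,130),(608,172),(613,115)]]
print("hub scene",np.round(H,4))
for i in range(4):
    d=H[(i+1)%4]-H[i];print(np.hypot(*d[:2]),np.degrees(np.arctan2(d[1],d[0]))%90)
q=lambda x,y:(170+(x-400+.5)/4-.5,210+(y+.5)/4-.5)
H=[onz("side",q(*p),.09) for p in [(497,97),(573,36),(661,77),(588,142),(577,85)]]
print("hub side",np.round(H,4))
for i in range(4):
    d=H[(i+1)%4]-H[i];print(np.hypot(*d[:2]),np.degrees(np.arctan2(d[1],d[0]))%90)
f=lambda x,y:(276+(x+.5)/6.667-.5,115+(y+.5)/6.667-.5)
S=[onz("side",f(*p),.0525) for p in [(130,148),(150,208),(282,198),(205,183)]]
print(np.round(S,4))
for n,z in((("side",(312,203)),.01),(("scene",(208,215)),.01),(("scene",(314,243)),.11),(("scene",(332,132)),.03)):print(n[1],onz(*n,z))
```

```text
screws [[ 0.462  -0.1937  0.0525]
 [ 0.5063 -0.1762  0.0525]
 [ 0.524  -0.2204  0.0525]
 [ 0.4786 -0.2385  0.0525]] mean [ 0.49273925 -0.20720947  0.0525    ]
0.06751231651805548 -23.358210393625527
0.06814617699153148 -113.9284043515059
hub scene [[0.5293 0.2067 0.09  ]
 [0.5347 0.2509 0.09  ]
 [0.5869 0.2351 0.09  ]
 [0.5719 0.1944 0.09  ]
 [0.5563 0.2223 0.09  ]]
0.04448955826072876 83.10738066518216
0.05460076904122347 73.2732325419772
0.04343753379175243 69.71947759685479
0.04431224199993737 73.89625682686486
hub side [[0.5835 0.2388 0.09  ]
 [0.5701 0.1947 0.09  ]
 [0.5264 0.2086 0.09  ]
 [0.5395 0.2521 0.09  ]
 [0.5564 0.2229 0.09  ]]
0.0460706845568256 73.20872552665426
0.045872165278677726 72.38274574536337
0.04542415642048594 73.33975233791251
0.045971279151144115 73.19049610726451
[[ 0.5234 -0.2204  0.0525]
 [ 0.5055 -0.1732  0.0525]
 [ 0.4608 -0.1946  0.0525]
 [ 0.4902 -0.1989  0.0525]]
(312, 203) [ 0.43770051 -0.00659948  0.01      ]
(208, 215) [ 0.44325806 -0.01619517  0.01      ]
(314, 243) [0.71081862 0.01620172 0.11      ]
(332, 132) [0.54598087 0.38554931 0.03      ]
```

```bash
cat >> h.py <<'E'
def go(target,yaw_deg):
    from station import readout
    from scipy.spatial.transform import Rotation as R
    o=readout.get_obs();M=R.from_euler('xyz',o["ee_rot"]).as_matrix()
    y0=np.degrees(np.arctan2(M[1,0],M[0,0]))
    print("clock",o["clock"],"pos",o["ee_pos"].round(4),"yaw",y0.round(2),"tilt",np.degrees(np.arccos(-M[2,1])).round(2),"F",o["ft_force"].round(1))
    print("linear",((np.array(target)-o["ee_pos"])@M*1000).round(1),"twist",round((-(yaw_deg-y0)+180)%360-180,2))
E
python3 -c "
from h import *
go([.4925,-.207,.16],-23.6)"
```

```text
clock 0.15 pos [ 0.1779 -0.5987  0.2304] yaw -73.45 tilt 0.09 F [0.6 0.4 1. ]
linear [-285.7   70.9  413.1] twist -49.85
```

Emit:
jog_arm(
  plan=[
    {"linear": [-140, 10, 200], "twist": -25, "jaw": 0},
    {"linear": [-285.7, 40, 413], "twist": -49.85, "jaw": 0},
    {"linear": [-285.7, 70.9, 413], "twist": -49.85, "jaw": 0},
    {"linear": [-285.7, 70.9, 413], "twist": -49.85, "jaw": 0},
    {"linear": [-285.7, 70.9, 413], "twist": -49.85, "jaw": 0},
    {"linear": [-285.7, 70.9, 413], "twist": -49.85, "jaw": 0},
    {"linear": [-285.7, 70.9, 413], "twist": -49.85, "jaw": 0},
    {"linear": [-285.7, 70.9, 413], "twist": -49.85, "jaw": 0},
  ],
  grip_force=80,
)

```text
clock: 1.15
ee_pos: [0.4887, -0.2118, 0.1614]
ee_rot: [-1.571, -0.0, -0.412]
ft_force: [0.7, -1.0, -0.2]
opening: 0.0857
```

```bash
python3 -c "
from h import *
go([.4925,-.207,.16],-23.6)"
```

```text
clock 1.15 pos [ 0.4887 -0.2118  0.1614] yaw -23.61 tilt 0.02 F [ 0.7 -1.  -0.2]
linear [1.6 1.4 5.9] twist -0.01
```

Emit:
jog_arm(
  plan=[
    {"linear": [0, 0, 0], "twist": 0, "jaw": 0},
    {"linear": [0, 0, 0], "twist": 0, "jaw": 0},
  ],
)

```text
clock: 1.4
ee_pos: [0.4875, -0.2134, 0.1614]
ee_rot: [-1.571, 0.001, -0.411]
ft_force: [-0.4, 0.7, 0.5]
opening: 0.0852
```

Run:
```python
from h import *
from station import readout
go([.4925,-.207,.16],-23.6)
o=readout.get_obs();T=wristT(o);im=cams.capture("wrist");np.save("T1.npy",T)
cv2.imwrite("pics/w1.png",im)
c=np.array([.4925,-.207,0]);a=np.radians(-23.6)
def sq(h,z):
    return [c+[np.cos(a+k)*h*2**.5,np.sin(a+k)*h*2**.5,z] for k in np.pi/4+np.arange(4)*np.pi/2]
for P in sq(.011,.084):cv2.circle(im,tuple(int(v) for v in proj("wrist",P,T)[0].round()),2,(0,0,255),-1)
for k in range(4):
    P=c+[.034*np.cos(a+k*np.pi/2),.034*np.sin(a+k*np.pi/2),.0525];cv2.circle(im,tuple(int(v) for v in proj("wrist",P,T)[0].round()),2,(255,0,0),-1)
cv2.imwrite("pics/w1o.png",cv2.resize(im,(800,600)))
```

```text
clock 1.4 pos [ 0.4875 -0.2134  0.1614] yaw -23.53 tilt 0.05 F [-0.4  0.7  0.5]
linear [2.  1.4 7.9] twist 0.07
```

View pics/w1o.png

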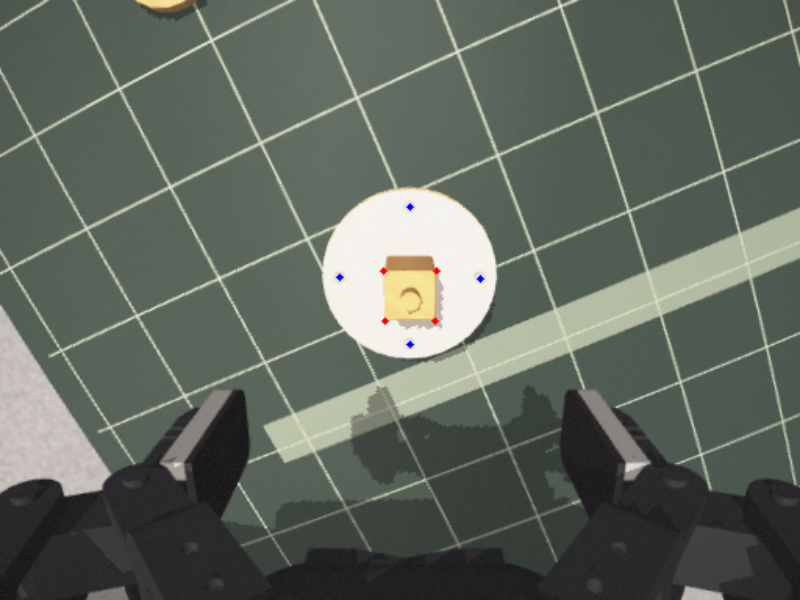

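The overlay shows the predicted boss corners (red) and screws (blue) on the real ones to within about 1 px, with the boss square to the jaws. I'm going down to grasp.

```bash
python3 -c "
from h import *
go([.4925,-.207,.057],-23.6)"
```

```text
clock 1.45 pos [ 0.4874 -0.2142  0.1617] yaw -23.62 tilt 0.03 F [-0.6 -0.5 -0.3]
linear [  1.8 104.7   8.7] twist -0.02
```

Emit:
jog_arm(
  plan=[
    {"linear": [1.9, 30, 8], "twist": 0, "jaw": 0},
    {"linear": [1.9, 80, 8], "twist": 0, "jaw": 0},
    {"linear": [1.9, 104, 8], "twist": 0, "jaw": 0},
    {"linear": [1.9, 104, 8], "twist": 0, "jaw": 0},
    {"linear": [1.9, 104, 8], "twist": 0, "jaw": 0},
  ],
)

```text
clock: 2.08
ee_pos: [0.4932, -0.2085, 0.0591]
ee_rot: [-1.571, -0.002, -0.414]
ft_force: [0.4, -1.6, -0.4]
opening: 0.085
```

```bash
python3 -c "
from h import *
go([.4925,-.207,.057],-23.6)"
```

```text
clock 2.075 pos [ 0.4932 -0.2085  0.0591] yaw -23.7 tilt 0.12 F [ 0.4 -1.6 -0.4]
linear [-1.2  2.1  1.1] twist -0.1
```

Emit:
jog_arm(
  plan=[
    {"linear": [-0.6, 1.5, 1], "twist": 0, "jaw": 0},
    {"linear": [-0.6, 1.5, 1], "twist": 0, "jaw": 140},
    {"linear": [-0.6, 1.5, 1], "twist": 0, "jaw": 255},
    {"linear": [-0.6, 1.5, 1], "twist": 0, "jaw": 255},
    {"linear": [-0.6, 1.5, 1], "twist": 0, "jaw": 255},
    {"linear": [-0.6, 1.5, 1], "twist": 0, "jaw": 255},
    {"linear": [-0.6, 1.5, 1], "twist": 0, "jaw": 255},
    {"linear": [-0.6, 1.5, 1], "twist": 0, "jaw": 255},
  ],
  grip_force=80,
)

```text
clock: 3.08
ee_pos: [0.4929, -0.2059, 0.0565]
ee_rot: [-1.571, -0.001, -0.412]
ft_force: [0.3, 0.2, 3.9]
opening: 0.0206
```

```bash
python3 -c "
from h import *
go([.4925,-.207,.057],-23.6)
cv2.imwrite('pics/w2.png',cams.capture('wrist'))"
```

```text
clock 3.075 pos [ 0.4929 -0.2059  0.0565] yaw -23.6 tilt 0.04 F [0.3 0.2 3.9]
linear [ 0.1 -0.5 -1.1] twist -0.0
```

View pics/w2.png

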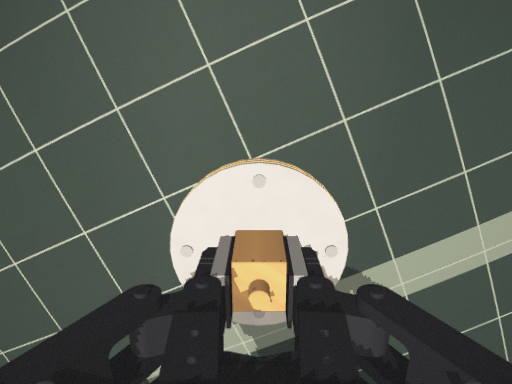

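The jaws hold the boss at (260,285), centred, with an opening of 20.6 mm. Lifting.

Emit:
jog_arm(
  plan=[
    {"linear": [0, -30, 0], "twist": 0, "jaw": 255},
    {"linear": [0, -80, 0], "twist": 0, "jaw": 255},
    {"linear": [0, -120, 0], "twist": 0, "jaw": 255},
    {"linear": [0, -120, 0], "twist": 0, "jaw": 255},
  ],
)

```text
clock: 3.62
ee_pos: [0.4944, -0.2069, 0.1796]
ee_rot: [-1.572, -0.006, -0.412]
ft_force: [0.2, -0.9, -2.5]
opening: 0.0209
```

```bash
python3 -c "
from h import *
go([.5555,.2225,.170],-16.9)
cv2.imwrite('pics/w3.png',cams.capture('wrist'))"
```

```text
clock 3.625 pos [ 0.4944 -0.2069  0.1796] yaw -23.6 tilt 0.36 F [ 0.2 -0.9 -2.5]
linear [-116.     8.5  418. ] twist -6.7
```

View pics/w3.png

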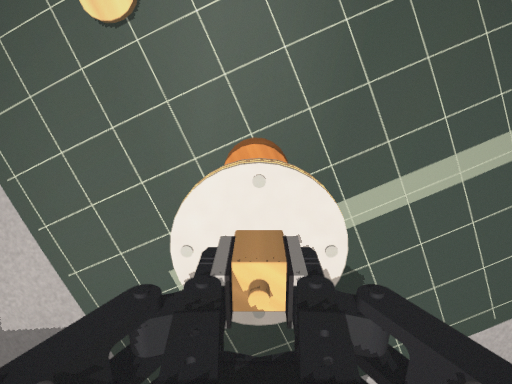

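The wrist view shows the flywheel held upright and clear of the stand. Moving to the hub now.

Emit:
jog_arm(
  plan=[
    {"linear": [-15, 0, 55], "twist": -6.7, "jaw": 255},
    {"linear": [-116, 0, 418], "twist": -6.7, "jaw": 255},
    {"linear": [-116, 0, 418], "twist": -6.7, "jaw": 255},
    {"linear": [-116, 0, 418], "twist": -6.7, "jaw": 255},
    {"linear": [-116, 0, 418], "twist": -6.7, "jaw": 255},
    {"linear": [-116, 0, 418], "twist": -6.7, "jaw": 255},
    {"linear": [-116, 0, 418], "twist": -6.7, "jaw": 255},
    {"linear": [-116, 0, 418], "twist": -6.7, "jaw": 255},
  ],
)

```text
clock: 4.68
ee_pos: [0.5517, 0.2275, 0.173]
ee_rot: [-1.572, 0.004, -0.29]
ft_force: [0.0, -1.2, -2.0]
opening: 0.0211
```

```bash
python3 -c "
from h import *
go([.5555,.2225,.150],-16.9)"
```

```text
clock 4.675 pos [0.5517 0.2275 0.173 ] yaw -16.6 tilt 0.26 F [ 0.  -1.2 -2. ]
linear [ 5.2 23.  -3.7] twist 0.3
```

Emit:
jog_arm(
  plan=[
    {"linear": [2, 10, -1], "twist": 0, "jaw": 255},
    {"linear": [2, 20, -1], "twist": 0, "jaw": 255},
    {"linear": [2, 20, -1], "twist": 0, "jaw": 255},
    {"linear": [2, 20, -1], "twist": 0, "jaw": 255},
  ],
)

```text
clock: 5.18
ee_pos: [0.5554, 0.2212, 0.1561]
ee_rot: [-1.571, 0.0, -0.297]
ft_force: [-0.6, 0.4, -0.4]
opening: 0.0206
```

Run:
```python
from h import *
go([.5555,.2225,.150],-16.9)
out=[]
for n,(x,y,s) in {"side":(160,150,130),"scene":(258,110,90)}.items():
    im=cams.capture(n);cv2.imwrite(f"pics/{n}4.png",im)
    out.append(cv2.resize(im[y:y+s,x:x+s],(400,400),interpolation=cv2.INTER_CUBIC))
cv2.imwrite("pics/c4.png",np.hstack(out))
go([.5555,.2225,.150],-16.9)
```

```text
clock 5.175 pos [0.5554 0.2212 0.1561] yaw -16.99 tilt 0.01 F [-0.6  0.4 -0.4]
linear [-0.3  6.1  1.3] twist -0.09
clock 5.275 pos [0.5557 0.2217 0.1567] yaw -16.95 tilt 0.05 F [ 0.5  0.2 -0.8]
linear [-0.4  6.7  0.7] twist -0.05
```

View pics/c4.png

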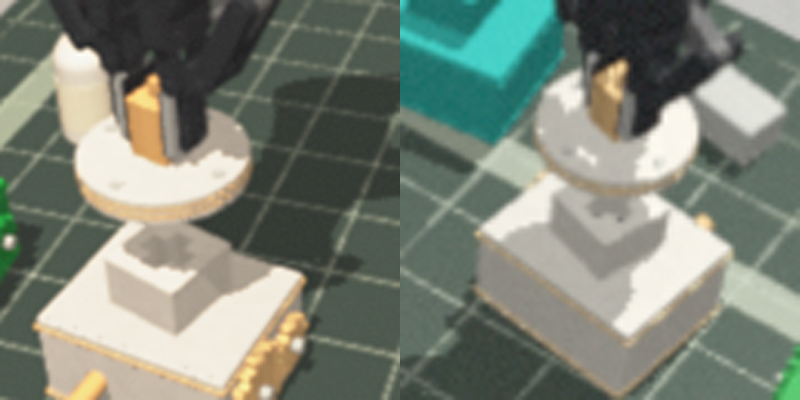

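Run:
```python
from h import *
t=np.linspace(0,2*np.pi,80);out=[]
for n,(x,y,s) in {"side":(160,150,130),"scene":(258,110,90)}.items():
    im=cv2.imread(f"pics/{n}4.png");k=400/s
    c=cv2.resize(im[y:y+s,x:x+s],(400,400),interpolation=cv2.INTER_CUBIC)
    for z in(.1392,.1512):
        P=np.c_[.5555+.042*np.cos(t),.2214+.042*np.sin(t),0*t+z]
        q=((proj(n,P)-[x,y]+.5)*k).astype(int);cv2.polylines(c,[q],True,(0,0,255),1)
    a=np.radians(73.1)+np.pi/4+np.arange(4)*np.pi/2
    P=np.c_[.5555+.0325*np.cos(a),.2228+.0325*np.sin(a),0*a+.09]
    q=((proj(n,P)-[x,y]+.5)*k).astype(int);cv2.polylines(c,[q],True,(255,0,0),1)
    out.append(c)
cv2.imwrite("pics/c4o.png",np.hstack(out))
```

```text
(no output)
```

View pics/c4o.png

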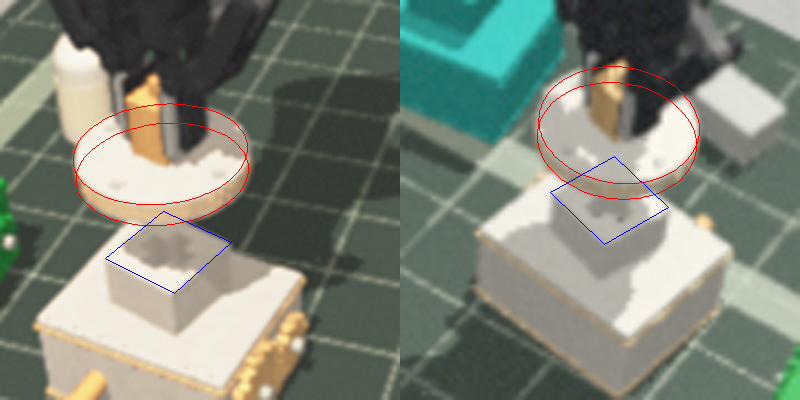

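Run:
```python
from h import *
p=np.array([.5555,.2214,.1392]);J=[];r=[]
for n,d in(("side",(1.0,-1.2)),("scene",(-.56,-.68))):
    J.append(np.array([(proj(n,p+e)-proj(n,p-e))[0]/.002 for e in np.eye(3)*.001]).T);r+=d
print(np.linalg.lstsq(np.vstack(J),r,rcond=None))
go([.5555,.2225,.150],-16.9)
```

```text
(array([-0.00144121, -0.00072923,  0.00202009]), array([0.00269395]), np.int32(3), array([794.2072385 , 670.79779052, 421.95103855]))
clock 5.275 pos [0.5557 0.2217 0.1567] yaw -16.95 tilt 0.05 F [ 0.5  0.2 -0.8]
linear [-0.4  6.7  0.7] twist -0.05
```

Emit:
jog_arm(
  plan=[
    {"linear": [0.7, 0, 2.2], "twist": 0, "jaw": 255},
    {"linear": [0.7, 12, 2.2], "twist": 0, "jaw": 255},
    {"linear": [0.7, 20, 2.2], "twist": 0, "jaw": 255},
    {"linear": [0.7, 24, 2.2], "twist": 0, "jaw": 255},
    {"linear": [0.7, 28, 2.2], "twist": 0, "jaw": 255},
    {"linear": [0.7, 31, 2.2], "twist": 0, "jaw": 255},
    {"linear": [0.7, 31, 2.2], "twist": 0, "jaw": 255},
  ],
)

```text
clock: 6.15
ee_pos: [0.5565, 0.224, 0.125]
ee_rot: [-1.571, 0.0, -0.295]
ft_force: [0.3, -0.2, -0.6]
opening: 0.0207
```

Run:
```python
from h import *
go([.5565,.2235,.1065],-16.9)
out=[]
for n,(x,y,s) in {"side":(160,150,130),"scene":(258,110,90)}.items():
    im=cams.capture(n);cv2.imwrite(f"pics/{n}5.png",im)
    out.append(cv2.resize(im[y:y+s,x:x+s],(400,400),interpolation=cv2.INTER_CUBIC))
cv2.imwrite("pics/c5.png",np.hstack(out))
```

```text
clock 6.15 pos [0.5565 0.224  0.125 ] yaw -16.9 tilt 0.02 F [ 0.3 -0.2 -0.6]
linear [ 0.2 18.5 -0.5] twist -0.0
```

View pics/c5.png

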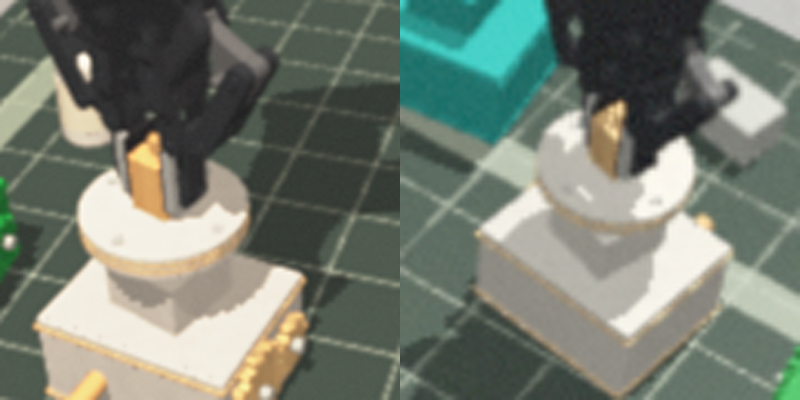

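The pictures show the stem already in the hub mouth, with no contact force. Continuing down.

Emit:
jog_arm(
  plan=[
    {"linear": [0, 4, 0], "twist": 0, "jaw": 255},
    {"linear": [0, 8, 0], "twist": 0, "jaw": 255},
    {"linear": [0, 11, 0], "twist": 0, "jaw": 255},
    {"linear": [0, 14, 0], "twist": 0, "jaw": 255},
    {"linear": [0, 14, 0], "twist": 0, "jaw": 255},
    {"linear": [0, 14, 0], "twist": 0, "jaw": 255},
  ],
)

```text
clock: 7.0
ee_pos: [0.5567, 0.2241, 0.1118]
ee_rot: [-1.571, -0.0, -0.295]
ft_force: [-2.3, -0.3, 5.0]
opening: 0.0209
```

Run:
```python
from h import *
go([.5565,.2235,.1065],-16.9)
```

```text
clock 7.0 pos [0.5567 0.2241 0.1118] yaw -16.9 tilt 0.02 F [-2.3 -0.3  5. ]
linear [ 0.   5.3 -0.6] twist -0.0
```

Emit:
jog_arm(
  plan=[
    {"linear": [-0.5, 2, 0], "twist": 0, "jaw": 255},
    {"linear": [-0.5, 4, 0], "twist": 0, "jaw": 255},
    {"linear": [-0.5, 5, 0], "twist": 0, "jaw": 255},
    {"linear": [-0.5, 5, 0], "twist": 0, "jaw": 255},
  ],
)

```text
clock: 7.5
ee_pos: [0.5567, 0.2241, 0.1074]
ee_rot: [-1.57, -0.001, -0.295]
ft_force: [-2.9, -2.3, 8.1]
opening: 0.021
```

Run:
```python
from h import *
go([.5565,.2235,.1065],-16.9)
```

```text
clock 7.5 pos [0.5567 0.2241 0.1074] yaw -16.9 tilt 0.07 F [-2.9 -2.3  8.1]
linear [ 0.   0.9 -0.7] twist -0.0
```

Emit:
jog_arm(
  plan=[
    {"linear": [0, 1, -0.5], "twist": 0, "jaw": 255},
    {"linear": [0, 1.5, -0.5], "twist": 0, "jaw": 255},
    {"linear": [0, 1.5, -0.5], "twist": 0, "jaw": 255},
    {"linear": [0, 1.5, -0.5], "twist": 0, "jaw": 255},
  ],
)

```text
clock: 8.0
ee_pos: [0.5566, 0.2241, 0.1065]
ee_rot: [-1.57, -0.001, -0.295]
ft_force: [-3.4, -0.1, 10.2]
opening: 0.0205
```

Run:
```python
from h import *
go([.5565,.2235,.1065],-16.9)
```

```text
clock 8.0 pos [0.5566 0.2241 0.1065] yaw -16.9 tilt 0.11 F [-3.4 -0.1 10.2]
linear [ 0.  -0.  -0.6] twist 0.0
```

Emit:
jog_arm(
  plan=[
    {"linear": [0, 1, 0], "twist": 0, "jaw": 255},
    {"linear": [0, 2, 0], "twist": 0, "jaw": 255},
    {"linear": [0, 2, 0], "twist": 0, "jaw": 255},
    {"linear": [0, 2, 0], "twist": 0, "jaw": 255},
  ],
)

```text
clock: 8.5
ee_pos: [0.5568, 0.2241, 0.1064]
ee_rot: [-1.57, -0.002, -0.295]
ft_force: [-8.9, -2.5, 22.4]
opening: 0.0209
```

Run:
```python
from h import *
go([.5565,.2235,.1065],-16.9)
out=[]
for n,(x,y,s) in {"side":(160,150,130),"scene":(258,110,90)}.items():
    im=cams.capture(n);cv2.imwrite(f"pics/{n}6.png",im)
    out.append(cv2.resize(im[y:y+s,x:x+s],(400,400),interpolation=cv2.INTER_CUBIC))
cv2.imwrite("pics/c6.png",np.hstack(out))
cv2.imwrite("pics/w6.png",cams.capture("wrist"))
```

```text
clock 8.5 pos [0.5568 0.2241 0.1064] yaw -16.89 tilt 0.11 F [-8.9 -2.5 22.4]
linear [-0.1 -0.1 -0.7] twist 0.01
```

View pics/c6.png

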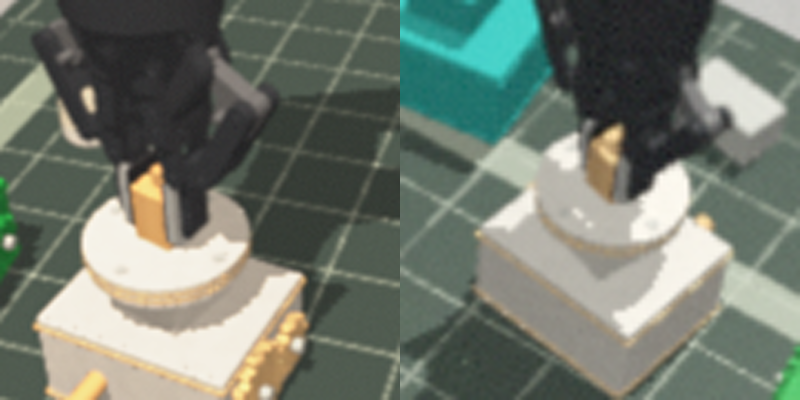

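View pics/w6.png

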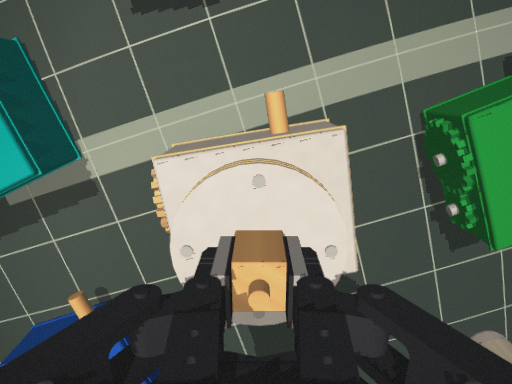

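Emit:
jog_arm(
  plan=[
    {"linear": [0, 0, 0], "twist": 0, "jaw": 255},
    {"linear": [0, 0, 0], "twist": 0, "jaw": 255},
  ],
)

```text
clock: 8.9
ee_pos: [0.5568, 0.2241, 0.1064]
ee_rot: [-1.57, -0.002, -0.295]
ft_force: [-9.4, -1.0, 20.9]
opening: 0.0208
```

Run:
```python
from h import *
t=np.linspace(0,2*np.pi,80);out=[]
for n,(x,y,s) in {"side":(160,150,130),"scene":(258,110,90)}.items():
    im=cv2.imread(f"pics/{n}6.png");k=400/s
    c=cv2.resize(im[y:y+s,x:x+s],(400,400),interpolation=cv2.INTER_CUBIC)
    for z in(.09,.102):
        P=np.c_[.5555+.042*np.cos(t),.2228+.042*np.sin(t),0*t+z]
        q=((proj(n,P)-[x,y]+.5)*k).astype(int);cv2.polylines(c,[q],True,(0,0,255),1)
    out.append(c)
cv2.imwrite("pics/c6o.png",np.hstack(out))
```

```text
(no output)
```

View pics/c6o.png

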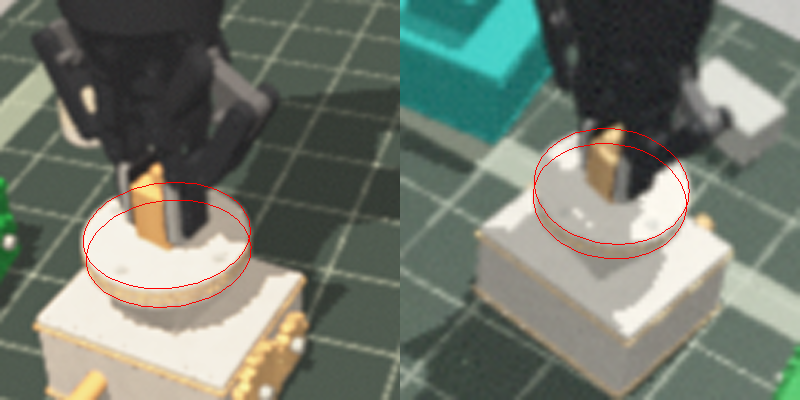

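The disc has stopped against something hard, but there is about 9 N of side load. I'll relieve that, press slightly more and check it can't be a jam.

Emit:
jog_arm(
  plan=[
    {"linear": [-0.7, 0, 0], "twist": 0, "jaw": 255},
    {"linear": [-1.4, 0, -0.3], "twist": 0, "jaw": 255},
    {"linear": [-1.4, 1, -0.3], "twist": 0, "jaw": 255},
    {"linear": [-1.4, 1, -0.3], "twist": 0, "jaw": 255},
    {"linear": [-1.4, 1, -0.3], "twist": 0, "jaw": 255},
  ],
)

```text
clock: 9.52
ee_pos: [0.5567, 0.2241, 0.1064]
ee_rot: [-1.569, -0.004, -0.295]
ft_force: [-6.7, -4.0, 23.1]
opening: 0.0207
```

Run:
```python
from h import *
go([.5565,.2235,.1065],-16.9)
im=cams.capture("side");im2=cams.capture("scene")
go([.5565,.2235,.1065],-16.9)
cv2.imwrite("pics/side7.png",im);cv2.imwrite("pics/scene7.png",im2)
t=np.linspace(0,2*np.pi,80);out=[]
def ov(im,n,x,y,s,c0,z0):
    k=400/s;c=cv2.resize(im[y:y+s,x:x+s],(400,400),interpolation=cv2.INTER_CUBIC)
    for z in(z0,z0+.012):
        P=np.c_[c0[0]+.042*np.cos(t),c0[1]+.042*np.sin(t),0*t+z]
        q=((proj(n,P)-[x,y]+.5)*k).astype(int);cv2.polylines(c,[q],True,(0,0,255),1)
    return c
A=[ov(im,"side",175,195,75,(.5555,.2228),.09),ov(im2,"scene",272,130,60,(.5555,.2228),.09)]
cv2.imwrite("pics/c7.png",np.hstack(A))
B=[ov(cv2.imread("pics/side0.png"),"side",276,115,60,(.4925,-.207),.04),ov(cv2.imread("pics/scene0.png"),"scene",140,250,60,(.4925,-.207),.04)]
cv2.imwrite("pics/c7b.png",np.hstack(B))
```

```text
clock 9.525 pos [0.5567 0.2241 0.1064] yaw -16.9 tilt 0.28 F [-6.7 -4.  23.1]
linear [ 0.  -0.1 -0.7] twist 0.0
clock 9.625 pos [0.5567 0.2242 0.1063] yaw -16.9 tilt 0.28 F [-6.2 -2.6 23.4]
linear [ 0.  -0.2 -0.7] twist 0.0
```

View pics/c7.png

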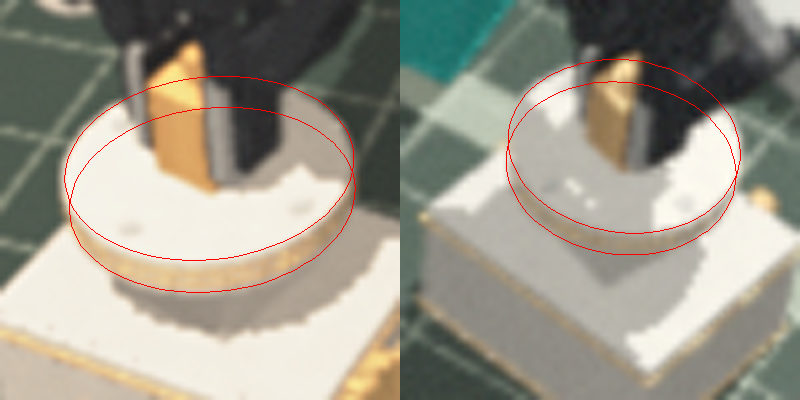

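View pics/c7b.png

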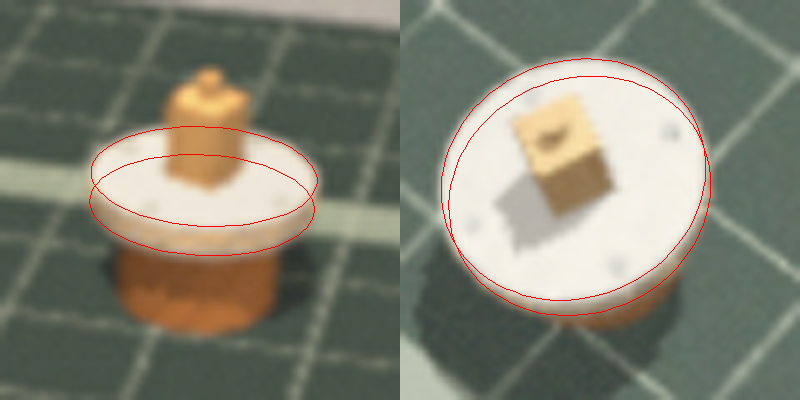

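In the enlarged overlay, the disc outline computed for "home" (underside at 90 mm) matches the picture in both cameras. The position doesn't change under more push, so I'm handing in.

```bash
python3 -c "
from station import robot,readout
print(readout.get_obs()['opening']);print(robot.sign_off())"
```

```text
0.020770509734800824
the job is handed in; nothing more can be done
None
```

I lifted the flywheel out of its stand by the boss and turned it to match the white gearbox's hub. I then pushed it down against the spring and handed the job in at about 9.6 s, still gripping (80 N set) and pressing with about 23 N.

**Last checks that passed:**
- **Seated:** the tool stopped at 106.4 mm, which puts the disc's underside at about 90 mm, the height of the hub's mouth. More downward push raised the force but did not move it.
- **Pictures:** a disc outline drawn for "home" matched both camera views in the final overlay.
- **Grip:** the jaws stood at 20.8 mm on the boss, and the wrist view showed the flywheel had not shifted in the grip.

**Checks that disagreed or were not made:**
- **Earlier overlays:** two coarser overlays suggested the disc sat 1–2 mm higher; the final, sharper one did not.
- **Side load:** about 6–7 N remained on the wrist from the stem touching the hole's wall. Shifting sideways reduced it from about 9 N but did not remove it.
- **Plunger:** I had no direct reading of its travel. About 10 mm is inferred from the forces and the hard stop.
- **Bystanders:** I did not measure the glue bottle, blank and weight again at the end; the arm's path stayed clear of them.

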